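# Snap the mesh filter into its carrier

## Robot

A 6-joint arm with a two-finger parallel gripper is mounted at the origin on the work surface. World frame = base frame: x ahead of the robot, y to its left, z up, the work surface at z = 0. Lengths are in mm, angles in rad, forces in N, time in s.
With the tool pointing down it reaches from about 350 to 850 mm from the base axis. Payload 8.1 kg.
Tool frame: the origin (TCP) lies at the very end of the fingers, on their centre line; the grasp point (between the pads) lies 19 mm behind it; z points along the fingers, y is the line along which they close (so a half turn about z gives the same grasp; the last joint's range is limited). The gripper opens to 85 mm and grips with 20 to 120 N. Pads are 22 mm wide; open, the fingers measure 114 mm over their backs; the gripper's body (76 mm by 85 mm) begins 54 mm behind the grasp point. The pads swing forward as they close: fully open they stand 13 mm farther back than shut.
Start: joints at [-1.316, 0.13, 1.488, -0, 1.523, -0.085], TCP at [199.999, -565.69, 231.292] pointing down, gripper open.
Joint ranges: [-2.96, 2.96], [-0.89, 2.26], [0.02, 2.5], [-1.34, 4.48], [0, 2.73], [-2.66, 2.66]. Speed limits (rad/s): [2.39, 2.39, 2.79, 3.14, 3.14, 3.14].

## Interface

Orientations are given as a unit quaternion [x, y, z, w].
In Python, from cell import get_obs, capture, camera_info, close_job gives the robot as it stands.
- The arm moves only by the shell command python3 -m creep 'ROWS' [OPENING] [FORCE]. ROWS is JSON, a list of rows, each a list of 6 numbers: the shift along the tool's x, y, z in units of 1 m (1.0 is 1 m), then the turn, a rotation vector about the tool's x, y, z in units of 0.5 rad (1.0 is 0.5 rad). In form: [[dx, dy, dz, wx, wy, wz], ...]. A call has 1 to 5 rows; each row is the pose to reach, as a shift and turn from the pose commanded when the call began, along the tool's axes at that moment; what a row does not reach only later rows make up. A row lasts 1/12 s, in which the tool goes at most 41.7 mm and 7.16 degrees, less where a joint would pass 70% of its speed; a pose out of reach is approached as far as the arm can. A call with a number of a shift or a turn outside -1 to 1 is refused whole. A call with a gripper value outside its range is refused whole. OPENING is the closure, from -1 (fully open) to 1 (shut), set as the call begins (- or left out, the last holds). The fingers move at their own pace and stop on an object; FORCE is the grip in N (left out, the last holds). Time passes only in rows, so rows that repeat a pose let the fingers close. It gives the time, the measured TCP pose, the force and the opening at its end, in the units of the state.
- get_obs(): the state, without advancing time (a new reading comes with each control period).
- capture(name): name is "side" or "top"; returns the picture (480x640x3 uint8, red, green, blue); there is no depth.
- camera_info(name): a dict with "mtx" (3x3 intrinsics, pixels), "dist" ([k1, k2, p1, p2, k3] as OpenCV has them; the pictures are not rectified), "world_from_camera" (4x4, takes a point from camera to world coordinates). Camera axes: x right, y up, looking along -z (the intrinsics and any distortion apply to the point x, -y, -z); pixel columns grow to the right and rows downward; lengths in mm; the calibration is good to about 2 mm. A picture is of the moment at which its call begins. camera_info takes no time and is no camera call.
- close_job(): hands the job in, once; it reports no verdict.
The state is a dict: "clock": time; "joints": joint angles; "joint_velocities": joint speeds; "effort": joint torques, N m; "tool_pos": TCP position; "tcp_rot": TCP orientation; "contact_force": force on the tool from outside, world axes, zero at the start; "moment": the same for the moment, N m; "finger_gap": opening from 0.0 (shut) to 1.0 (fully open).
Only numpy, scipy, OpenCV 4.12 (cv2) and the standard library are available. Lean on these libraries where they do the work, as an engineer would, in place of code of your own. Each camera call takes 0.05 s, during which the arm holds its last target. There are 200 camera calls.

## Task

Pick up the grey mesh filter by its grip, set it level over the two snap hooks of the filter carrier, and push it straight down until both hooks have clicked over its frame and it is fully home. Push by feel, only as hard as it needs (never over 40 N), then let go, leaving everything else on the worktop where it is.

Things in the scene. Friction and masses are not known exactly. Their poses are not given: they have to be found in the camera images.
- filter_grip (a point): Grey mesh filter, loose, about 130 g, lying flat: frame 80 mm (its x) by 130 mm (its y), 8 mm thick, with a plain upright grip block 28 mm (x) by 24 mm (y) in the middle, its flat top 58 mm above the underside. This point is on the grip's axis 40 mm above the underside, 18 mm below the top; z up. Half a turn about z leaves it the same.
- filter_end_a (a point): Point on the filter's underside, 60 mm from its middle towards the filter's +y (one short end).
- filter_end_b (a point): Point on the filter's underside, 60 mm from its middle towards the filter's -y (the other short end).
- carrier: Base of the plain grey filter carrier, fixed to the worktop, 130 mm (its x) by 200 mm (its y), origin under its middle. The frame on it stands on levelling screws, set anywhere from 0 to 14 mm up and not measured. Eight corner fences (tops 55 to 69 mm above the worktop, flared outward) guide the filter in: 1.2 mm play a side, the flares take in about 6 mm of offset.
- seat (a point): Point 20 mm above the worktop over the carrier's middle; the filter's underside comes home level here, or up to 14 mm higher as the levelling screws stand. y runs from hook to hook, z up. The filter's 130 mm length goes along this y, either way round. Lowered between the fences, it first rests on the sloped hook barbs, over 14 mm short of home, and does not click in by its own weight.
- hook_a (a joint): 24 mm wide springy hook at y = +65 mm of the carrier, about as high as the fences, rad: 0 upright at rest, bends outward (to about 0.15) while the frame passes its barb, back to near 0 when clicked over the frame. The push peaks at 6 to 12 N, drops a little, then the frame meets a rubber seat (1.5 mm of give at 12 N/mm, then hard) as the hooks click. Over 40 N cracks the carrier.
- hook_b (a joint): The same for the hook at the carrier's -y end. Pushed freely on the grip's top, the filter may go down askew, one hook clicking while the other end stays 10 mm up; held by the grip (fingers closing along the 24 mm) it stays level. An end left up goes home when the frame is pressed beside its hook.
- carafe: Bystander: small empty glass carafe, 72 mm wide, 135 mm high, standing between the filter and the carrier; origin under its middle.
- saucer: Bystander: blue ceramic saucer, 136 mm wide, 13 mm high, origin under its middle; the teacup stands on it.
- teacup: Bystander: blue ceramic teacup, 84 mm wide, 60 mm high, on the saucer; origin under its middle.
- flipbox: Bystander: closed flip-top plastic box, 92 x 132 x 68 mm; origin under its middle.
- brush: Bystander: red bottle brush lying down, 290 mm long, 43 mm thick; origin on the worktop near its middle.
- teaspoon: Bystander: steel teaspoon, 130 mm long, lying flat; origin under its middle.
- soap: Bystander: clear plastic bottle, 60 mm wide, 190 mm high; origin under its middle.

How it is judged:
By the outcome, as a careful person would: the job done as asked, in the order asked, and still so for the second after the job is handed in, with the robot touching nothing.
It also fails if it takes over 48 s, if anything falls off the work surface, if the arm or the gripper's body presses on something with over 40 N, if the wrist force passes 120 N, or if a joint passes its speed limit or range.

## Working session

There is one attempt and no reset: what is moved stays moved. The work goes in short steps, Python scripts to look and compute and a shell command to move; the robot and the scene stay as the last step left them, time stands still between calls to the robot, and variables do not carry over. Pictures are saved under pics/ and viewed, on a budget of 10 in all, crops included, one or two more only if the job needs it, and the job is handed in when it is done.

```bash
mkdir -p pics; ls; python3 - <<'E'
from cell import *
import cv2,numpy as np
for n in("top","side"):
    cv2.imwrite(f"pics/{n}1.png",capture(n)[:,:,::-1]); i=camera_info(n)
    print(n,np.round(i["mtx"],1).tolist(),i["dist"],np.round(i["world_from_camera"],3).tolist())
print(get_obs())
E
```

```text
pics
top [[456.2, 0.0, 312.2], [0.0, 456.2, 237.1], [0.0, 0.0, 1.0]] [0.02324272 0.         0.         0.         0.        ] [[-0.012, 0.988, -0.155, 380.266], [-1.0, -0.01, 0.018, 101.334], [0.016, 0.155, 0.988, 1160.727], [0.0, 0.0, 0.0, 1.0]]
side [[459.2, 0.0, 314.4], [0.0, 459.2, 232.7], [0.0, 0.0, 1.0]] [-0.0488383  0.         0.         0.         0.       ] [[-0.953, 0.21, -0.219, 332.789], [-0.303, -0.621, 0.723, 884.164], [0.016, 0.755, 0.656, 780.142], [0.0, 0.0, 0.0, 1.0]]
{'clock': 0.1, 'joints': array([-1.31640381e+00,  1.31127191e-01,  1.48917162e+00, -2.90013776e-06,
        1.52299831e+00, -8.53776393e-02]), 'joint_velocities': array([ 1.15887627e-03, -1.18077665e-03, -1.94085999e-03, -5.20762368e-04,
        4.23570201e-05,  5.40127030e-05]), 'effort': array([ 1.60403008e-03, -5.70955646e+01, -5.01941085e+01,  3.86151697e-06,
        8.06213880e-03, -2.91326489e-05]), 'tool_pos': array([ 199.86939443, -565.20435446,  230.32382882]), 'tcp_rot': array([ 9.85603834e-01,  1.69069088e-01, -7.33779095e-05, -8.49074052e-04]), 'contact_force': array([ 0.44811508,  0.37137207, -0.07311443]), 'moment': array([ 0.02769087, -0.02979269,  0.00601397]), 'finger_gap': 0.9950538951710098}
```

View pics/top1.png

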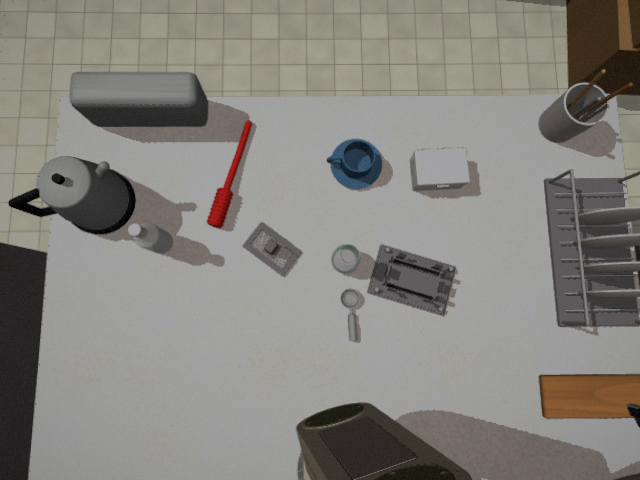

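View pics/side1.png

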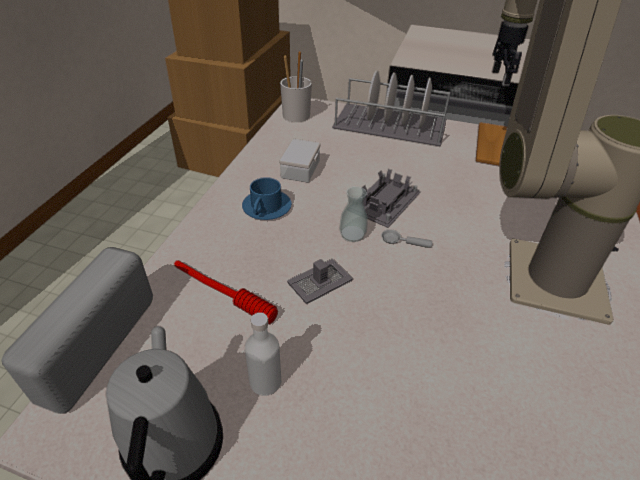

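The top view shows the filter at about (272,248), the carafe at (346,259) and the carrier at (413,279). I'll enlarge the filter and carrier next.

```bash
cat > h.py <<'E'
from cell import *
import cv2,numpy as np
from scipy.spatial.transform import Rotation as R
def ray(n,u,v,z):
    i=camera_info(n);T=np.array(i["world_from_camera"])
    p=cv2.undistortPoints(np.array([[[u,v]]],float),np.array(i["mtx"]),np.array(i["dist"]))[0,0]
    d=T[:3,:3]@[p[0],-p[1],-1];o=T[:3,3];return o+d*(z-o[2])/d[2]
def proj(n,P):
    i=camera_info(n);T=np.linalg.inv(np.array(i["world_from_camera"]))
    q=(T[:3,:3]@np.atleast_2d(P).T).T+T[:3,3];q=q*[1,-1,-1]
    return cv2.projectPoints(q.astype(float),np.zeros(3),np.zeros(3),np.array(i["mtx"]),np.array(i["dist"]))[0][:,0]
def go(pos,yaw):
    """shift (tool axes, m) and turn (0.5rad units) to a down pose with tool y axis at world angle yaw"""
    o=get_obs();r=R.from_quat(o["tcp_rot"])
    y=np.array([np.cos(yaw),np.sin(yaw),0]);best=None
    for s in(1,-1):
        t=R.from_matrix(np.c_[np.cross(s*y,[0,0,-1]),s*y,[0,0,-1]])
        w=(r.inv()*t).as_rotvec()
        if best is None or np.linalg.norm(w)<np.linalg.norm(best): best=w
    print("t",round(o["clock"],2),"shift",np.round(r.inv().apply(np.array(pos)-o["tool_pos"])/1000,4),"turn",np.round(best/.5,3),"F",np.round(o["contact_force"],1),"j",np.round(o["joints"],2))
E
python3 - <<'E'
import cv2,numpy as np
a=cv2.imread("pics/top1.png")
f=cv2.resize(a[216:281,237:307],None,fx=5.6,fy=5.6,interpolation=2)
c=cv2.resize(a[236:322,362:468],None,fx=3.7,fy=3.7,interpolation=2)
o=np.zeros((370,800,3),np.uint8);o[:f.shape[0],:f.shape[1]]=f;o[:c.shape[0],400:400+c.shape[1]]=c
cv2.imwrite("pics/z1.png",o)
a=cv2.imread("pics/side1.png")
f=cv2.resize(a[252:308,283:358],None,fx=5.3,fy=5.3,interpolation=2)
c=cv2.resize(a[165:230,355:425],None,fx=5.6,fy=5.6,interpolation=2)
o=np.zeros((370,800,3),np.uint8);o[:f.shape[0],:f.shape[1]]=f;o[:c.shape[0],400:400+c.shape[1]]=c[:370]
cv2.imwrite("pics/z2.png",o)
E
```

```text
(no output)
```

View pics/z1.png

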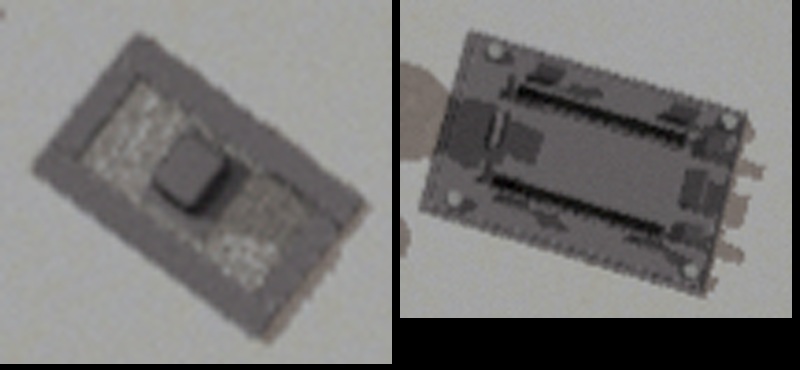

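View pics/z2.png

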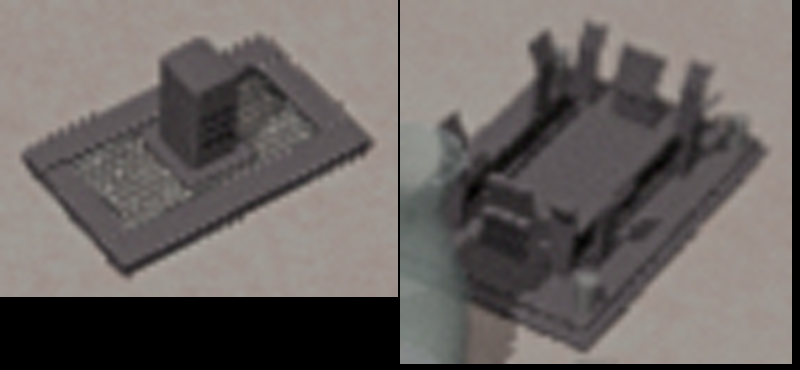

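The crops show the filter corners (top view, z≈8) at crop px (138,35), (370,207), (265,342), (35,168), and the carrier base corners at (470,32), (747,113), (708,297), (420,210). In the side view the filter corners are at (25,155), (265,40), (372,143), (125,265).

```bash
python3 - <<'E'
from h import *
def quad(n,pts,s,o,z):
    P=np.array([ray(n,(u+.5)/s+o[0]-.5,(v+.5)/s+o[1]-.5,z) for u,v in pts])[:,:2]
    e=[np.linalg.norm(P[i]-P[(i+1)%4]) for i in range(4)]
    d=P[1]-P[0]+P[2]-P[3]
    print(n,z,"c",P.mean(0).round(1),"edges",np.round(e,0),"ang of 0->1",np.arctan2(d[1],d[0]).round(3))
quad("top",[(138,35),(370,207),(265,342),(35,168)],5.6,(237,216),8)
quad("side",[(25,155),(265,40),(372,143),(125,265)],5.3,(283,252),8)
for z in(0,8):quad("top",[(70,32),(347,113),(308,297),(20,210)],3.7,(362,236),z)
for n,u,v,s,o,z in[("top",192,168,5.6,(237,216),58),("side",195,60,5.3,(283,252),58)]:
    print(n,"grip top",ray(n,(u+.5)/s+o[0]-.5,(v+.5)/s+o[1]-.5,z).round(1))
s=5.6
for u,v in[(365,150),(185,345)]: print("carr side corner",ray("side",u/s+355-.4,v/s+165-.4,6).round(1))
print(ray("top",346,262,0),ray("top",344,255,135)," spoon",ray("top",350,298,10))
E
```

```text
top 8 c [531.  181.6] edges [133.  77. 131.  77.] ang of 0->1 -2.224
side 8 c [528.3 185. ] edges [128.  78. 128.  75.] ang of 0->1 -2.24
top 0 c [ 450.4 -171.9] edges [198. 129. 203. 129.] ang of 0->1 -1.872
top 8 c [ 450. -170.] edges [197. 129. 202. 128.] ang of 0->1 -1.872
top grip top [532.9 182.3  58. ]
side grip top [532.1 182.4  58. ]
carr side corner [ 357.3 -241.3    6. ]
carr side corner [416.7 -55.9   6. ]
[496.67090776  -5.23084794   0.        ] [499.08243068  11.31501292 135.        ]  spoon [405.17092533 -12.15075497  10.        ]
```

```bash
cat >> h.py <<'E'
def plan(pos,yaw,n,zsteps=None):
    """n calls from here to pos / tool-y yaw (exact value, no half-turn swap)"""
    o=get_obs();r=R.from_quat(o["tcp_rot"]);p=o["tool_pos"].copy();y0=r.apply([0,1,0]);a=np.arctan2(y0[1],y0[0])
    d=(yaw-a+np.pi)%(2*np.pi)-np.pi
    for k in range(1,n+1):
        q=o["tool_pos"]+(np.array(pos)-o["tool_pos"])*k/n;b=a+d*k/n
        y=np.array([np.cos(b),np.sin(b),0]);t=R.from_matrix(np.c_[np.cross(y,[0,0,-1]),y,[0,0,-1]])
        print(k,np.round(np.r_[r.inv().apply(q-p)/1000,(r.inv()*t).as_rotvec()/.5],4).tolist());r,p=t,q
E
python3 -c "
from h import *
plan([531,182,200],0.91,5)"
```

```text
1 [0.1122, -0.1188, 0.0063, -0.0033, -0.001, -0.8564]
2 [0.1515, -0.0615, 0.0061, 0.0, 0.0, -0.8564]
3 [0.1633, 0.007, 0.0061, 0.0, 0.0, -0.8564]
4 [0.1457, 0.0741, 0.0061, 0.0, 0.0, -0.8564]
5 [0.1017, 0.1279, 0.0061, 0.0, 0.0, -0.8564]
```

```bash

python3 -m creep '[[0.1122,-0.1188,0.006,0,0,-0.856],[0.1122,-0.1188,0.006,0,0,-0.856],[0.1122,-0.1188,0.006,0,0,-0.856],[0.1122,-0.1188,0.006,0,0,-0.856]]' -1
python3 -m creep '[[0.1515,-0.0615,0.006,0,0,-0.856],[0.1515,-0.0615,0.006,0,0,-0.856],[0.1515,-0.0615,0.006,0,0,-0.856],[0.1515,-0.0615,0.006,0,0,-0.856]]'
python3 -m creep '[[0.1633,0.007,0.006,0,0,-0.856],[0.1633,0.007,0.006,0,0,-0.856],[0.1633,0.007,0.006,0,0,-0.856],[0.1633,0.007,0.006,0,0,-0.856]]'
python3 -m creep '[[0.1457,0.0741,0.006,0,0,-0.856],[0.1457,0.0741,0.006,0,0,-0.856],[0.1457,0.0741,0.006,0,0,-0.856],[0.1457,0.0741,0.006,0,0,-0.856]]'
python3 -m creep '[[0.1017,0.1279,0.006,0,0,-0.856],[0.1017,0.1279,0.006,0,0,-0.856],[0.1017,0.1279,0.006,0,0,-0.856],[0.1017,0.1279,0.006,0,0,-0.856],[0.1017,0.1279,0.006,0,0,-0.856]]'
python3 -c "
from h import *
go([531,182.5,90],0.91)
print(get_obs()['finger_gap'])"
```

```text
clock: 0.43
tool_pos: [266.4, -414.2, 224.3]
tcp_rot: [0.926, 0.378, 0.0, -0.001]
contact_force: [0.5, -0.7, 0.3]
finger_gap: 0.998
clock: 0.77
tool_pos: [332.7, -264.6, 218.8]
tcp_rot: [0.825, 0.566, 0.0, -0.0]
contact_force: [0.7, 0.7, 0.4]
finger_gap: 1.005
clock: 1.1
tool_pos: [399.0, -115.1, 213.1]
tcp_rot: [0.685, 0.728, 0.0, 0.0]
contact_force: [0.1, 0.4, 0.9]
finger_gap: 1.0
clock: 1.43
tool_pos: [465.3, 34.5, 207.0]
tcp_rot: [0.515, 0.857, 0.0, -0.0]
contact_force: [0.8, -0.5, -0.4]
finger_gap: 0.998
clock: 1.85
tool_pos: [531.8, 187.0, 199.2]
tcp_rot: [0.321, 0.947, 0.001, -0.001]
contact_force: [-0.5, 0.2, -0.4]
finger_gap: 0.997
t 1.85 shift [-0.0024 -0.0041  0.1092] turn [ 0.    -0.006  0.014] F [-0.5  0.2 -0.4] j [ 0.25  0.05  1.63  0.    1.46 -0.67]
0.9971965425443898
```

```bash

python3 -m creep '[[-0.0024,-0.004,0.109,0,0,0],[-0.0024,-0.004,0.109,0,0,0],[-0.0024,-0.004,0.109,0,0,0],[-0.0024,-0.004,0.109,0,0,0],[-0.0024,-0.004,0.109,0,0,0]]' -1 30
python3 - <<'E'
from h import *
a=capture("top")[:,:,::-1];b=capture("side")[:,:,::-1]
f=cv2.resize(a[205:295,225:325],None,fx=4,fy=4,interpolation=2)
c=cv2.resize(b[215:315,270:370],None,fx=4,fy=4,interpolation=2)
o=np.zeros((400,800,3),np.uint8);o[:360,:400]=f;o[:,400:]=c;cv2.imwrite("pics/z3.png",o)
go([531,182.5,21],0.91)
E
```

```text
clock: 2.27
tool_pos: [529.1, 176.1, 90.7]
tcp_rot: [0.325, 0.946, -0.001, -0.002]
contact_force: [0.7, 0.2, 0.8]
finger_gap: 0.998
t 2.37 shift [0.0046 0.0035 0.0737] turn [ 0.005  0.004 -0.003] F [ 0.1 -0.   0.1] j [ 0.23  0.13  1.74 -0.    1.26 -0.68]
```

View pics/z3.png

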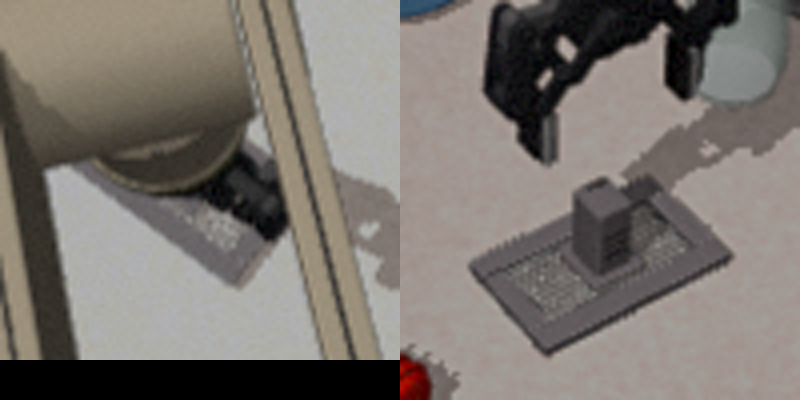

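The fingers straddle the grip: the tips are at crop px (545,162) and (682,98), with the grip at (603,190). I'll descend.

```bash

python3 -m creep '[[0.001,0.001,0.025,0,0,0],[0.002,0.001,0.05,0,0,0],[0.002,0.001,0.07,0,0,0],[0.002,0.001,0.07,0,0,0],[0.002,0.001,0.07,0,0,0]]'
python3 -c "
from h import *
go([531,182.5,21],0.91)
for i in range(3): capture('top');go([531,182.5,21],0.91)"
```

```text
clock: 2.78
tool_pos: [530.7, 178.8, 23.9]
tcp_rot: [0.325, 0.946, 0.0, 0.0]
contact_force: [-0.0, -0.3, 0.6]
finger_gap: 1.004
t 2.78 shift [0.002  0.0031 0.0029] turn [ 0.002  0.001 -0.002] F [-0.  -0.3  0.6] j [ 0.23  0.22  1.78 -0.    1.13 -0.68]
t 2.83 shift [0.0027 0.0022 0.004 ] turn [ 0.005  0.004 -0.002] F [0.5 0.5 1.1] j [ 0.23  0.22  1.78 -0.    1.13 -0.68]
t 2.88 shift [0.003  0.0018 0.0044] turn [ 0.007  0.006 -0.002] F [-0.4 -0.5  0.4] j [ 0.23  0.22  1.78  0.    1.13 -0.68]
t 2.93 shift [0.003  0.0018 0.0044] turn [ 0.007  0.006 -0.002] F [ 0.6 -0.1  0.9] j [ 0.23  0.22  1.78 -0.    1.13 -0.68]
```

```bash

python3 -m creep '[[0.003,0.002,0.004,0,0,0],[0.003,0.002,0.004,0,0,0],[0.003,0.002,0.004,0,0,0]]' -1 80
python3 -m creep '[[0,0,0,0,0,0],[0,0,0,0,0,0],[0,0,0,0,0,0],[0,0,0,0,0,0],[0,0,0,0,0,0]]' 1 80
python3 -m creep '[[0,0,0,0,0,0],[0,0,0,0,0,0],[0,0,0,0,0,0],[0,0,0,0,0,0],[0,0,0,0,0,0]]'
python3 -c "
from h import *
go([531,182.5,21],0.91)"
```

```text
clock: 3.18
tool_pos: [528.9, 182.4, 18.8]
tcp_rot: [0.325, 0.946, 0.0, 0.0]
contact_force: [0.2, 0.2, 0.0]
finger_gap: 1.004
clock: 3.6
tool_pos: [528.9, 182.2, 18.4]
tcp_rot: [0.325, 0.946, 0.0, 0.0]
contact_force: [1.8, 1.1, -0.1]
finger_gap: 0.297
clock: 4.02
tool_pos: [529.0, 182.2, 18.5]
tcp_rot: [0.325, 0.946, 0.0, 0.0]
contact_force: [1.3, 0.1, 3.2]
finger_gap: 0.273
t 4.02 shift [-0.0014  0.0015 -0.0025] turn [ 0.001  0.001 -0.002] F [1.3 0.1 3.2] j [ 0.24  0.23  1.79 -0.    1.12 -0.67]
```

```bash

python3 -m creep '[[0,0,-0.03,0,0,0],[0,0,-0.07,0,0,0],[0,0,-0.11,0,0,0],[0,0,-0.15,0,0,0],[0,0,-0.18,0,0,0]]'
python3 -m creep '[[0,0,0,0,0,0],[0,0,0,0,0,0]]'
python3 -c "
from h import *
plan([450,-171,200],1.27,3)"
```

```text
clock: 4.43
tool_pos: [529.0, 182.2, 201.5]
tcp_rot: [0.325, 0.946, 0.001, 0.001]
contact_force: [1.5, -1.5, -2.2]
finger_gap: 0.27
clock: 4.6
tool_pos: [530.0, 182.4, 200.5]
tcp_rot: [0.325, 0.946, 0.001, 0.002]
contact_force: [-0.5, 0.2, -1.8]
finger_gap: 0.269
1 [-0.0514, -0.1093, -0.0001, 0.0064, 0.0057, -0.2407]
2 [-0.0379, -0.1147, 0.0002, 0.0, 0.0, -0.2407]
3 [-0.0238, -0.1184, 0.0002, 0.0, 0.0, -0.2407]
```

```bash

python3 -m creep '[[-0.0128,-0.0273,0,0,0,-0.06],[-0.0257,-0.0546,0,0,0,-0.12],[-0.0385,-0.082,0,0,0,-0.18],[-0.0514,-0.1093,0,0,0,-0.24]]'
python3 -m creep '[[-0.0095,-0.0287,0,0,0,-0.06],[-0.019,-0.0574,0,0,0,-0.12],[-0.0284,-0.086,0,0,0,-0.18],[-0.0379,-0.1147,0,0,0,-0.24]]'
python3 -m creep '[[-0.006,-0.0296,0,0,0,-0.06],[-0.0119,-0.0592,0,0,0,-0.12],[-0.018,-0.089,0,0,0,-0.18],[-0.0238,-0.1184,0,0,0,-0.24],[-0.0238,-0.1184,0,0,0,-0.24]]'
python3 -m creep '[[0,0,0,0,0,0],[0,0,0,0,0,0]]'
python3 -c "
from h import *
go([450,-171,120],1.27)"
```

```text
clock: 4.93
tool_pos: [499.9, 63.3, 195.1]
tcp_rot: [0.266, 0.964, -0.001, -0.002]
contact_force: [1.2, 0.1, -1.4]
finger_gap: 0.271
clock: 5.27
tool_pos: [473.3, -54.4, 195.4]
tcp_rot: [0.209, 0.978, 0.0, -0.002]
contact_force: [0.4, -0.5, -1.1]
finger_gap: 0.271
clock: 5.68
tool_pos: [446.0, -174.9, 195.5]
tcp_rot: [0.151, 0.988, -0.0, -0.002]
contact_force: [0.4, 0.3, -1.5]
finger_gap: 0.272
clock: 5.85
tool_pos: [447.7, -170.6, 196.3]
tcp_rot: [0.151, 0.989, 0.001, -0.002]
contact_force: [0.1, -0.2, -1.7]
finger_gap: 0.27
t 5.85 shift [-0.0026  0.0002  0.0763] turn [ 0.002 -0.007 -0.004] F [ 0.1 -0.2 -1.7] j [-0.47 -0.18  1.86  0.    1.47 -1.74]
```

```bash

python3 -m creep '[[-0.0026,0,0.025,0,0,0],[-0.0026,0,0.05,0,0,0],[-0.0026,0,0.08,0,0,0],[-0.0026,0,0.08,0,0,0],[-0.0026,0,0.08,0,0,0]]'
python3 -m creep '[[0,0,0,0,0,0],[0,0,0,0,0,0]]'
python3 - <<'E'
from h import *
a=capture("top")[:,:,::-1];b=capture("side")[:,:,::-1]
cv2.imwrite("pics/top4.png",a);cv2.imwrite("pics/side4.png",b)
f=cv2.resize(a[230:330,355:475],None,fx=3.3,fy=3.3,interpolation=2)
c=cv2.resize(b[150:240,345:435],None,fx=4.4,fy=4.4,interpolation=2)
o=np.zeros((400,800,3),np.uint8);o[:330,:396]=f;o[:396,400:796]=c;cv2.imwrite("pics/z4.png",o)
go([450,-171,120],1.27)
E
```

```text
clock: 6.27
tool_pos: [449.5, -170.0, 116.2]
tcp_rot: [0.15, 0.989, 0.001, -0.003]
contact_force: [-0.9, -0.5, -0.7]
finger_gap: 0.269
clock: 6.43
tool_pos: [452.6, -172.2, 120.4]
tcp_rot: [0.15, 0.989, -0.0, 0.001]
contact_force: [-0.2, -0.3, -0.7]
finger_gap: 0.271
t 6.53 shift [0.0028 0.0006 0.0003] turn [-0.001  0.007 -0.001] F [-0.3  0.2 -1.7] j [-0.47 -0.11  1.93  0.    1.31 -1.74]
```

View pics/z4.png

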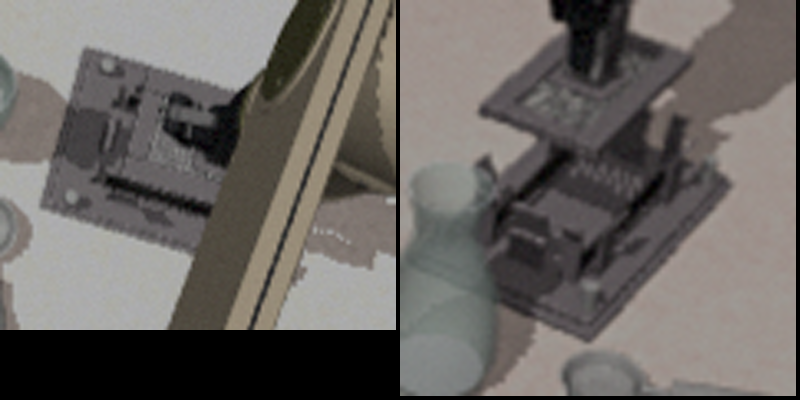

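The filter hangs level over the carrier. In the side crop its corners are left (480,108), front (590,150) and right (692,62), and the carrier's long edge runs from (590,340) to (732,183). I'll compare both in the same camera.

```bash
python3 - <<'E'
from h import *
S=lambda u,v,z:ray("side",(u-400+.5)/4.4+345-.5,(v+.5)/4.4+150-.5,z)[:2]
for zt in(106,110):
    l,f,r=S(480,108,zt),S(590,150,zt),S(692,62,zt)
    print(zt,"filter c",((l+r)/2).round(1),"lf",np.linalg.norm(l-f).round(),"fr",np.linalg.norm(f-r).round(),"yaw",np.arctan2(*(f-r)[::-1]).round(3),np.arctan2(*(l-f)[::-1]).round(3)-1.571)
for z in(0,8):
    a,b=S(590,340,z),S(732,183,z);d=(a-b)/np.linalg.norm(a-b)
    print(z,"carrier c",((a+b)/2+65*np.array([d[1],-d[0]])).round(1),np.linalg.norm(a-b).round(),"yaw",np.arctan2(d[1],d[0]).round(3),a.round(),b.round())
# overlays: predicted carrier and filter from estimates
def box(c,yaw,lx,ly,z):
    x=np.array([np.sin(yaw),-np.cos(yaw)]);y=np.array([np.cos(yaw),np.sin(yaw)])
    return [np.r_[np.array(c)+sx*lx/2*x+sy*ly/2*y,z] for sx,sy in((1,1),(1,-1),(-1,-1),(-1,1))]
def draw(im,n,P,col):
    k=4 
    q=(proj(n,P)+.5)*k-.5;cv2.polylines(im,[np.round(q).astype(int)],True,col,1)
out=[]
for n,(y0,x0) in(("top",(230,360)),("side",(150,345))):
    im=cv2.resize(cv2.imread(f"pics/{n}4.png" if n=="side" else "pics/top1.png"),None,fx=4,fy=4,interpolation=2)
    draw(im,n,box((450,-171),1.27,130,200,8),(0,255,0));draw(im,n,box((450,-171),1.27,80,130,62),(0,255,255))
    if n=="side": draw(im,n,box((452,-172),1.27,80,130,109.5),(255,0,255))
    out.append(im[y0*4:y0*4+400,x0*4:x0*4+400])
cv2.imwrite("pics/ov.png",np.hstack(out))
E
```

```text
106 filter c [ 451.5 -171.4] lf 74.0 fr 123.0 yaw 1.218 -1.869
110 filter c [ 450.8 -165.1] lf 74.0 fr 123.0 yaw 1.218 -1.869
0 carrier c [ 448.6 -175.3] 200.0 yaw 1.268 [416. -61.] [ 357. -251.]
8 carrier c [ 448.1 -164.7] 198.0 yaw 1.268 [416. -51.] [ 357. -240.]
```

View pics/ov.png

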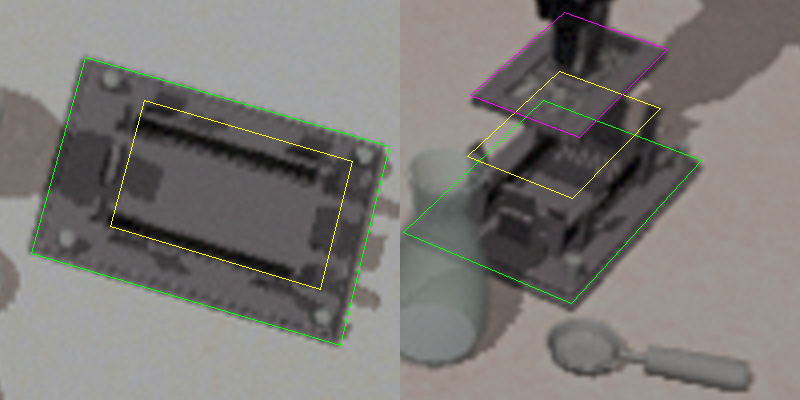

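The carrier base overlay at (450,-171), yaw 1.27, fits, and the held filter is within about 2 mm of it, well inside the flares' 6 mm. I'll lower by feel.

```bash

python3 -m creep '[[0.001,0,0.01,0,0,0],[0.002,0,0.02,0,0,0],[0.002,0,0.03,0,0,0],[0.002,0,0.03,0,0,0],[0.002,0,0.03,0,0,0]]'
python3 -m creep '[[0,0,0.002,0,0,0],[0,0,0.004,0,0,0],[0,0,0.006,0,0,0],[0,0,0.008,0,0,0],[0,0,0.01,0,0,0]]'
python3 -c "
from h import *
capture('top');go([450,-171,60],1.27)"
```

```text
clock: 6.95
tool_pos: [448.1, -170.9, 86.8]
tcp_rot: [0.15, 0.989, 0.0, -0.001]
contact_force: [0.7, -0.5, -1.8]
finger_gap: 0.271
clock: 7.37
tool_pos: [449.4, -171.5, 78.3]
tcp_rot: [0.15, 0.989, -0.0, 0.0]
contact_force: [-0.5, 0.3, -2.0]
finger_gap: 0.27
t 7.42 shift [-0.0008  0.0006  0.0178] turn [ 0.    -0.001 -0.002] F [-0.5 -0.2 -1.7] j [-0.47 -0.06  1.97  0.    1.23 -1.74]
```

```bash

python3 -m creep '[[0,0,0.0015,0,0,0],[0,0,0.003,0,0,0],[0,0,0.0045,0,0,0],[0,0,0.006,0,0,0]]'
python3 -m creep '[[0,0,0.0015,0,0,0],[0,0,0.003,0,0,0],[0,0,0.0045,0,0,0]]'
python3 -m creep '[[0,0,0.0015,0,0,0],[0,0,0.003,0,0,0],[0,0,0.0045,0,0,0]]'
```

```text
clock: 7.75
tool_pos: [449.3, -171.5, 72.2]
tcp_rot: [0.15, 0.989, -0.0, 0.0]
contact_force: [0.2, -0.5, -1.6]
finger_gap: 0.272
clock: 8.0
tool_pos: [449.3, -171.4, 67.6]
tcp_rot: [0.15, 0.989, -0.0, -0.0]
contact_force: [0.6, 0.3, -1.7]
finger_gap: 0.268
clock: 8.25
tool_pos: [449.2, -171.4, 63.3]
tcp_rot: [0.15, 0.989, 0.0, -0.0]
contact_force: [-4.5, 3.3, 8.0]
finger_gap: 0.267
```

```bash

python3 -m creep '[[0,0,0.0005,0,0,0],[0,0,0.001,0,0,0]]'
python3 -m creep '[[0,0,0.0005,0,0,0],[0,0,0.001,0,0,0]]'
python3 -c "
from h import *
print(get_obs()['moment'])"
```

```text
clock: 8.42
tool_pos: [449.0, -171.2, 62.1]
tcp_rot: [0.15, 0.989, 0.0, -0.0]
contact_force: [-2.8, 1.0, 0.4]
finger_gap: 0.272
clock: 8.58
tool_pos: [449.0, -171.3, 61.2]
tcp_rot: [0.15, 0.989, 0.0, -0.0]
contact_force: [-3.1, 2.4, 1.0]
finger_gap: 0.272
[ 0.16750696  0.54418381 -0.11761255]
```

```bash

python3 -m creep '[[0.001,0,0.0003,0,0,0],[0.001,0,0.001,0,0,0]]'
python3 -m creep '[[0,0,0.0005,0,0,0],[0,0,0.001,0,0,0]]'
python3 -m creep '[[0,0,0.0005,0,0,0],[0,0,0.001,0,0,0]]'
python3 -m creep '[[0,0,0.0005,0,0,0],[0,0,0.001,0,0,0]]'
```

```text
clock: 8.75
tool_pos: [448.6, -171.2, 60.4]
tcp_rot: [0.15, 0.989, -0.0, 0.0]
contact_force: [-0.1, -0.2, -0.3]
finger_gap: 0.271
clock: 8.92
tool_pos: [448.6, -171.3, 59.5]
tcp_rot: [0.15, 0.989, -0.0, 0.0]
contact_force: [0.3, 0.6, 0.4]
finger_gap: 0.268
clock: 9.08
tool_pos: [448.6, -171.3, 58.5]
tcp_rot: [0.15, 0.989, -0.0, 0.0]
contact_force: [-0.3, 1.0, 0.5]
finger_gap: 0.272
clock: 9.25
tool_pos: [448.5, -171.2, 57.4]
tcp_rot: [0.15, 0.989, -0.0, 0.0]
contact_force: [0.6, 0.7, 0.8]
finger_gap: 0.269
```

```bash

for i in 1 2 3 4 5; do python3 -m creep '[[0,0,0.0005,0,0,0],[0,0,0.001,0,0,0]]' | grep -E "tool_pos|force"; done
```

```text
tool_pos: [448.4, -171.2, 56.4]
contact_force: [-0.5, 0.6, 2.0]
tool_pos: [448.5, -171.2, 55.4]
contact_force: [-0.5, 0.6, 3.8]
tool_pos: [448.5, -171.2, 54.5]
contact_force: [0.3, 1.0, 2.5]
tool_pos: [448.5, -171.2, 53.5]
contact_force: [-0.0, 0.9, 4.7]
tool_pos: [448.6, -171.3, 52.5]
contact_force: [-0.4, 1.0, 6.6]
```

Both hooks are loading up smoothly with the tool level. I'll carry on in 0.5–1 mm steps.

```bash

for i in 1 2 3 4 5; do python3 -m creep '[[0,0,0.0005,0,0,0],[0,0,0.001,0,0,0]]' | grep -E "tool_pos|force"; done
```

```text
tool_pos: [448.6, -171.2, 51.5]
contact_force: [1.4, 0.2, 1.2]
tool_pos: [448.3, -171.1, 50.2]
contact_force: [1.6, 0.3, 2.3]
tool_pos: [448.1, -171.1, 49.0]
contact_force: [0.7, 1.4, 1.5]
tool_pos: [448.1, -171.0, 48.1]
contact_force: [0.5, 1.4, 1.9]
tool_pos: [448.1, -171.0, 47.1]
contact_force: [0.0, 1.5, 1.6]
```

```bash

for i in 1 2 3 4; do python3 -m creep '[[0,0,0.00025,0,0,0],[0,0,0.0005,0,0,0]]' | grep -E "tool_pos|force"; done
```

```text
tool_pos: [448.2, -171.1, 46.7]
contact_force: [-0.2, 0.4, 2.5]
tool_pos: [448.3, -171.1, 46.3]
contact_force: [-0.3, 1.1, 1.5]
tool_pos: [448.3, -171.1, 45.7]
contact_force: [0.1, 0.6, 2.6]
tool_pos: [448.3, -171.1, 45.3]
contact_force: [-0.3, 1.6, 2.7]
```

```bash

for i in 1 2 3 4; do python3 -m creep '[[0,0,0.00025,0,0,0],[0,0,0.0005,0,0,0]]' | grep -E "tool_pos|force"; done
```

```text
tool_pos: [448.4, -171.2, 44.8]
contact_force: [0.5, 0.9, 1.7]
tool_pos: [448.4, -171.2, 44.3]
contact_force: [-0.2, 0.4, 0.9]
tool_pos: [448.4, -171.2, 43.8]
contact_force: [0.2, 1.2, 1.8]
tool_pos: [448.3, -171.2, 43.3]
contact_force: [0.9, 0.6, 1.1]
```

```bash

for i in 1 2 3 4 5 6; do python3 -m creep '[[0,0,0.00025,0,0,0],[0,0,0.0005,0,0,0]]' | grep -E "tool_pos|force"; done
```

```text
tool_pos: [448.3, -171.1, 42.7]
contact_force: [0.7, 0.1, 1.4]
tool_pos: [447.6, -170.9, 41.5]
contact_force: [0.1, 0.1, -1.1]
tool_pos: [447.9, -171.1, 41.4]
contact_force: [-0.8, -0.5, -0.6]
tool_pos: [448.2, -171.1, 41.2]
contact_force: [-0.1, -0.1, -0.6]
tool_pos: [448.3, -171.2, 40.8]
contact_force: [-0.1, 0.3, -2.2]
tool_pos: [448.3, -171.2, 40.3]
contact_force: [-0.5, 0.6, 0.4]
```

The force dropped at TCP z 41.5, which looks like a click. I'll continue to the rubber seat.

```bash

for i in 1 2 3 4; do python3 -m creep '[[0,0,0.00025,0,0,0],[0,0,0.0005,0,0,0]]' | grep -E "tool_pos|force"; done
```

```text
tool_pos: [448.4, -171.2, 40.0]
contact_force: [-2.5, 1.3, 3.3]
tool_pos: [448.4, -171.2, 39.7]
contact_force: [-2.8, 1.6, 6.5]
tool_pos: [448.4, -171.2, 39.5]
contact_force: [-5.7, 2.6, 10.6]
tool_pos: [448.4, -171.2, 39.3]
contact_force: [-6.8, 2.5, 13.2]
```

```bash

for i in 1 2; do python3 -m creep '[[0.0002,0,0.00025,0,0,0],[0.0003,0,0.0005,0,0,0]]' | grep -E "tool_pos|force"; done
python3 - <<'E'
from h import *
b=capture("side")[:,:,::-1];cv2.imwrite("pics/side5.png",b)
cv2.imwrite("pics/z5.png",cv2.resize(b[150:240,345:435],None,fx=6.5,fy=6.5,interpolation=2))
E
```

```text
tool_pos: [448.4, -171.2, 39.1]
contact_force: [-6.3, 3.2, 14.7]
tool_pos: [448.4, -171.2, 39.0]
contact_force: [-7.3, 4.5, 19.3]
```

View pics/z5.png

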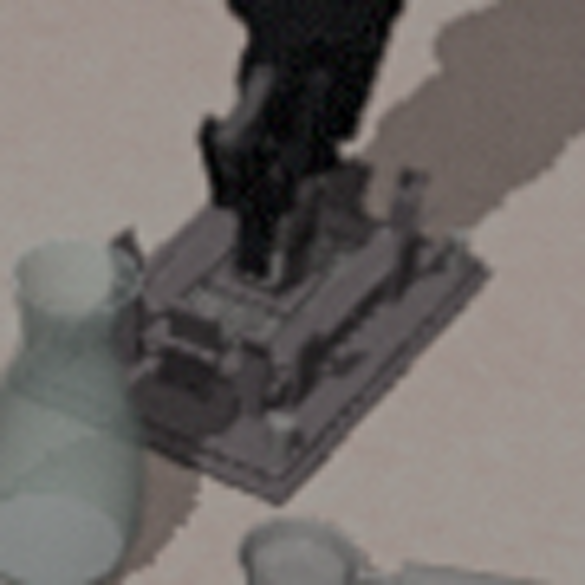

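The filter sits down between the fences, with the front hook (195,330) upright over the frame. I'll relax the push, tug very lightly as a check, then release.

```bash

python3 -m creep '[[0,0,-0.0008,0,0,0],[0,0,-0.0016,0,0,0]]' | grep -E "tool_pos|force"
for i in 1 2 3; do python3 -m creep '[[0,0,-0.0004,0,0,0],[0,0,-0.0004,0,0,0]]' | grep -E "tool_pos|force"; done
```

```text
tool_pos: [448.4, -171.2, 40.0]
contact_force: [-1.5, 1.5, 3.8]
tool_pos: [448.4, -171.2, 39.9]
contact_force: [0.4, 1.0, 5.5]
tool_pos: [448.3, -171.2, 40.0]
contact_force: [1.8, 0.1, 3.3]
tool_pos: [448.0, -171.1, 40.1]
contact_force: [1.3, -1.0, 3.4]
```

```bash

for i in 1 2 3 4; do python3 -m creep '[[0,0,-0.0004,0,0,0],[0,0,-0.0004,0,0,0]]' | grep -E "tool_pos|force"; done
```

```text
tool_pos: [447.5, -170.9, 40.3]
contact_force: [0.4, -1.4, 1.8]
tool_pos: [447.1, -170.7, 40.4]
contact_force: [0.3, -0.6, -0.7]
tool_pos: [447.2, -170.7, 40.9]
contact_force: [0.6, 0.5, -1.0]
tool_pos: [447.5, -170.8, 41.5]
contact_force: [0.2, 1.1, -1.1]
```

```bash

for i in 1 2 3; do python3 -m creep '[[0,0,-0.0004,0,0,0],[0,0,-0.0004,0,0,0]]' | grep -E "tool_pos|force"; done
```

```text
tool_pos: [447.5, -170.8, 41.6]
contact_force: [1.3, -1.0, -6.4]
tool_pos: [447.4, -170.8, 41.7]
contact_force: [4.0, -1.9, -13.9]
tool_pos: [447.3, -170.8, 41.7]
contact_force: [5.9, -3.1, -18.5]
```

It is retained: 17 N of pull moved it only 0.2 mm. I'll go back to home, then release with a partial opening to stay clear of the hooks.

```bash

python3 -m creep '[[0,0,0.001,0,0,0],[0,0,0.002,0,0,0],[0,0,0.0025,0,0,0]]' | grep -E "tool_pos|force"
python3 -m creep '[[0,0,0.0005,0,0,0],[0,0,0.001,0,0,0]]' | grep -E "tool_pos|force"
```

```text
tool_pos: [447.9, -171.1, 40.9]
contact_force: [-0.6, 0.2, -2.4]
tool_pos: [448.1, -171.1, 40.0]
contact_force: [-2.6, -0.1, 4.1]
```

```bash

python3 -m creep '[[0,0,0,0,0,0],[0,0,0,0,0,0],[0,0,0,0,0,0],[0,0,0,0,0,0],[0,0,0,0,0,0]]' -0.1 20
python3 -m creep '[[0,0,-0.02,0,0,0],[0,0,-0.045,0,0,0],[0,0,-0.08,0,0,0],[0,0,-0.12,0,0,0],[0,0,-0.15,0,0,0]]'
python3 -m creep '[[-0.12,0,0,0,0,0],[-0.12,0,0,0,0,0],[-0.12,0,0,0,0,0],[-0.12,0,0,0,0,0]]'
python3 -c "
from h import *
print(get_obs()['joints'].round(2),get_obs()['tool_pos'])"
```

```text
clock: 16.97
tool_pos: [447.8, -171.0, 39.5]
tcp_rot: [0.15, 0.989, -0.0, 0.0]
contact_force: [0.4, 0.1, 0.5]
finger_gap: 0.55
clock: 17.38
tool_pos: [448.1, -171.1, 192.4]
tcp_rot: [0.15, 0.989, -0.0, 0.001]
contact_force: [1.1, -0.9, 0.0]
finger_gap: 0.549
clock: 17.72
tool_pos: [566.0, -207.8, 186.3]
tcp_rot: [0.15, 0.989, 0.0, -0.001]
contact_force: [-0.5, 0.1, -0.9]
finger_gap: 0.549
[-0.44  0.16  1.53  0.    1.45 -1.71] [ 566.01319913 -207.80263486  186.34788525]
```

```bash

python3 -m creep '[[0.05,-0.2,-0.02,0,0,0],[0.05,-0.2,-0.02,0,0,0],[0.05,-0.2,-0.02,0,0,0],[0.05,-0.2,-0.02,0,0,0],[0.05,-0.2,-0.02,0,0,0]]' | head -2
python3 - <<'E'
from h import *
for i in range(4):
    a=capture("top")[:,:,::-1]
b=capture("side")[:,:,::-1]
cv2.imwrite("pics/top6.png",a);cv2.imwrite("pics/side6.png",b)
f=cv2.resize(a[230:330,355:475],None,fx=3.3,fy=3.3,interpolation=2)
c=cv2.resize(b[155:235,350:430],None,fx=5,fy=5,interpolation=2)
o=np.zeros((400,800,3),np.uint8);o[:330,:396]=f;o[:,400:]=c;cv2.imwrite("pics/z6.png",o)
a0=cv2.imread("pics/top1.png").astype(int);d=np.abs(a0-a).max(2)
for n,(x,y) in dict(carafe=(346,259),spoon=(351,315),cup=(357,163),box=(439,168),brush=(230,175),soap=(150,238)).items(): print(n,(d[y-25:y+25,x-18:x+18]>40).sum())
E
```

```text
clock: 18.13
tool_pos: [453.7, -384.0, 209.5]
carafe 0
spoon 0
cup 0
box 0
brush 0
soap 0
```

View pics/z6.png

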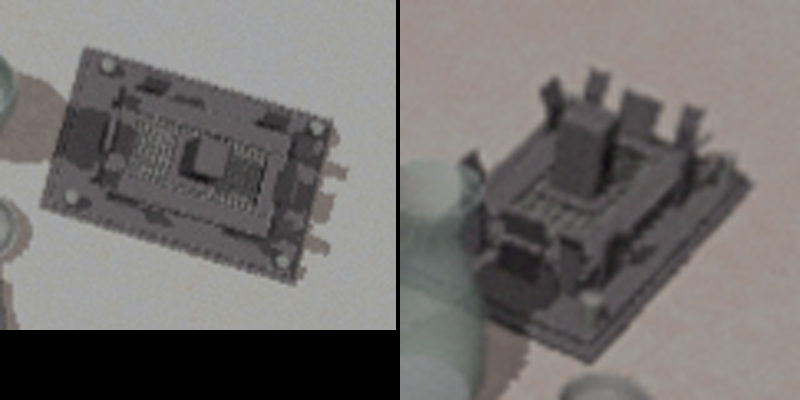

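The filter is home and level, both hooks stand upright at side-crop (522,228) and (640,105), and none of the bystanders has shifted.

```bash
python3 -c "
from cell import *
print(close_job())"
```

```text
the job is handed in; nothing more can be done
None
```

I picked up the filter by its grip, carried it over the carafe and pushed it down level into the carrier. I then let go, moved the arm clear and handed the job in at about 18 s.

- **Push:** on the way in, the filter rubbed a fence flare at about 8 N, so I shifted it 1 mm sideways. The hooks peaked at about 7 N, and the force dropped when they clicked. I pressed on into the rubber seat and stopped at 19 N.
- **Hooks:** with the filter still gripped, I pulled up to about 18 N and the hooks held it. I set it back down on the seat before letting go.
- **Last pictures:** the filter sits level with both hooks upright. The six other spots I compared with the first top view (carafe, teaspoon, teacup and saucer, flip-top box, brush and soap) showed no change.

No check failed. The only mismatches were a few millimetres between position readings, which the fences took up.

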